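# Push the empty primer pot through the waste caddy's spring flap

## Task

Throw away the small empty amber pot with the black cap that stands in the lane on top of the yellow waste caddy: push the grey spring flap open by its red bar with one finger, and while that finger holds it open, push the pot off the end of the lane and through the opening with the other finger. Do not pick the pot up, only push it along; then let the flap close itself with the pot inside, and leave the primer bottles and the tank model where they are.

Things in the scene. Friction and masses are not known exactly. Their poses are not given: they have to be found in the camera images.
- caddy: Fixed yellow box, two sides clear, 150 mm high to its flat top (deck); stands on the desk, turned about z only. Origin at desk level; in its own frame it spans x -105 to 105, y -140 to 130 mm. The deck has an opening, x -80 to 60, y 0 to 105 mm, shut by the flap, flush. Hollow under the whole deck: floor 6 mm up, deck 5 mm and walls 4 mm thick.
- lane_end (a point): Point on the deck at the middle of the lane's end, where the opening begins: caddy x = -5, y = 0, z = 150 mm. The lane runs straight along the caddy's +y up to here, between two steel strips 4 mm thick and 42 mm apart inside (26 mm high on the bar's side, 4 mm on the other), from caddy y = -135 to -3 mm; both ends are open.
- flap (a joint): Angle (rad) of the grey flap, 137 x 102 x 4 mm: 0 = shut; grows as it swings down into the box, 1.0 at most. Hinge along the caddy's y at caddy x = -80, z = 150 mm, so its edge at x = 58 mm goes down. A spring shuts it (about 0.13 Nm at 0, 0.2 Nm at 0.75; it bears the pot without opening). Open to 0.65 or more it lets the pot fall past it into the box.
- bar_mid (a point): Middle of the top of the flap's red push bar, a round rail of 14 mm radius, along the caddy's y from y = 3 to 102 mm. Shut: axis at caddy x = -50, top 34 mm above the deck. It turns with the flap: at 0.75 rad, axis at x = -44, top 8 mm above the deck. Pressing it down takes 5 to 13 N with friction; a fingertip can slide along it while pressing.
- pot: Empty amber pot with black cap, 34 mm diameter, 34 mm high, about 40 g, standing loose in the lane, its centre 50 to 105 mm before the lane's end at the start. Origin: centre of its underside, z up. It slides when pushed low and tips over the lane's end once its centre is past it.
- primer_a: Sealed grey primer bottle, 32 mm diameter, 62 mm high, white cap, standing loose on the caddy's deck beside the lane, around caddy x = -80, y = -100 mm. Origin: centre of its underside. Leave it alone.
- primer_b: Sealed grey primer bottle, 36 mm diameter, 85 mm high, white cap, standing on the desk to the right of the caddy. Origin: centre of its underside. Leave it alone.
- tank: Grey plastic tank model, about 84 x 46 x 39 mm, gun along its own -x, standing loose on a white turntable of 160 mm diameter and 18 mm height left of the caddy. Origin: centre of its underside. Leave it alone.

How it is judged (in metres and radians):
On the way, in this order (a step that is already met when the one before it is completed fails the run):
1. a finger pushes the flap open (past 0.45 rad) while the pot still stands on the deck (value of joint flap above 0.45 rad and contact force between the fingers and flap above 0.5 N and z of pot in the frame of caddy above 0.145 m and y of pot in the frame of caddy below 0.005 m), for 0.2 s.
2. the pot goes through the opening while a finger still holds the flap open (value of joint flap above 0.3 rad and contact force between the fingers and flap above 0.5 N and z of pot in the frame of caddy below 0.125 m).
At the end, for the whole second after the job is handed in: The pot lies inside the caddy, its origin less than 60 mm above the desk, and the flap has closed (under 0.06 rad) (z of pot in the frame of caddy below 0.06 m and x of pot in the frame of caddy between -0.103 and 0.103 m and y of pot in the frame of caddy between -0.138 and 0.128 m and value of joint flap below 0.06 rad); the robot touches nothing.
It fails at once if the pot is lifted more than 20 mm off the deck (z of pot in the frame of caddy above 0.17 m).
It fails at once if the pot falls off the caddy (z of pot in the frame of caddy below 0.12 m and (x of pot in the frame of caddy below -0.104 m or x of pot in the frame of caddy above 0.104 m or y of pot in the frame of caddy below -0.139 m or y of pot in the frame of caddy above 0.129 m)).
It fails at once if a primer bottle is shifted by more than 20 mm or knocked over (distance of any of primer_a, primer_b from where it was at the start of the episode above 0.02 m or angle between any of primer_a, primer_b's own z axis and vertical above 0.5 rad).
It fails at once if the tank model is shifted by more than 20 mm (distance of tank from where it was at the start of the episode above 0.02 m).
It also fails if it takes over 58 s, if anything falls off the work surface, if the arm or the gripper's body presses on something with over 40 N, if the wrist force passes 120 N, or if a joint passes its speed limit or range.

## Robot

A 6-joint arm with a two-finger parallel gripper is mounted at the origin on the work surface. World frame = base frame: x ahead of the robot, y to its left, z up, the work surface at z = 0. Lengths are in mm, angles in rad, forces in N, time in s.
With the tool pointing down it reaches from about 350 to 775 mm from the base axis. Payload 5.5 kg.
Tool frame: the origin (TCP) lies midway between the tips of the shut fingers; the grasp point (between the pads) lies 19 mm behind it; z points along the fingers, y is the line along which they close (so a half turn about z gives the same grasp; the last joint's range is limited). The gripper opens to 85 mm and grips with 20 to 120 N. Pads are 22 mm wide; open, the fingers measure 114 mm over their backs; the gripper's body (76 mm by 85 mm) begins 54 mm behind the grasp point. The pads swing forward as they close: fully open they stand 13 mm farther back than shut.
Start: joints at [1.055, 0.313, 0.046, 1.304, 0, 1.431], TCP at [211.063, 534.909, 199.223] pointing down, gripper open.
Joint ranges: [-2.76, 2.76], [-0.86, 1.69], [-1.03, 1.26], [-2.2, 2.34], [-1.47, 1.5], [-3.14, 3.14]. Speed limits (rad/s): [2.57, 2.57, 3.14, 3.14, 3.14, 3.14].

## Interface

Orientations are given as a rotation vector (axis times angle).
In Python, from cell import sense, grab_frame, sign_off, look_for, silhouettes gives the robot as it stands.
- The arm moves only by the shell command python3 -m pendant 'ROWS' [OPENING] [FORCE]. ROWS is text: rows parted by semicolons, each of 4 numbers parted by spaces: the shift along the tool's x, y, z each as a share of 40 cm, from -1 to 1, then the turn about the tool's z as a share of 0.5 rad, from -1 to 1. A call has 1 to 10 rows; each row is the pose to reach, as a shift and turn from the pose commanded when the call began, along the tool's axes at that moment; what a row does not reach only later rows make up. A row lasts 1/8 s, in which the tool goes at most 62.5 mm and 10.7 degrees, less where a joint would pass 70% of its speed; a pose out of reach is approached as far as the arm can. A call with a number of a shift or a turn outside -1 to 1 is refused whole. A call with a gripper value outside its range is refused whole. OPENING is the opening, from 0 (shut) to 1 (fully open), set as the call begins (- or left out, the last holds). The fingers move at their own pace and stop on an object; FORCE is the grip in N (left out, the last holds). Time passes only in rows, so rows that repeat a pose let the fingers close. It gives the time, the measured TCP pose, the force, the opening and the grip force at its end, in the units of the state.
- sense(): the state, without advancing time (a new reading comes with each control period).
- grab_frame(name): name is "scene" or "top"; returns a dict with "img" (384x512x3 uint8, blue, green, red), "vertical_fov" (degrees; the focal length in pixels is half the picture's height over the tangent of half this angle, whatever the lens; pixels are square), "cx", "cy" (the principal point, pixels), "position" and "rotation" of the camera in the world. Camera axes: x right, y down, z forward; pixel columns grow to the right and rows downward; lengths in mm; the calibration is good to about 2 mm. A picture is of the moment at which its call begins. There is no depth.
- sign_off(): hands the job in; it is judged then, once.
Trained networks look in a picture, given as the dict that the camera call returned (one of the last four; its "shot" number tells which), for a name from the list of things; names that differ only in an ending like _2 or _b are one class to them, and where a whole thing is asked for, a point or a joint stands for the part that bears it (a point fixed in the world has none). Each returns a list of dicts, best first, with "score" (0 to 1); they miss things now and then, are a little off and sometimes report something else, mostly with a low value. They report only what shows in the picture. A call takes as long as a camera call.
- look_for(label, picture): "bbox" ([left, top, width, height] in pixels, round what is visible of it).
- silhouettes(label, picture): "mask" (384x512 bool, what is visible of it) and "bbox" ([left, top, width, height] in pixels, round what is visible of it).
The state is a dict: "t": time; "q": joint angles; "joint_vel": joint speeds; "joint_torque": joint torques, N m; "tool_pos": TCP position; "ee_rot": TCP orientation; "contact_force": force on the tool from outside, world axes, zero at the start; "moment": the same for the moment, N m; "finger_gap": finger opening in mm; "finger_force": force on a finger pad.
Only numpy, scipy, OpenCV 4.12 (cv2) and the standard library are available. Lean on these libraries where they do the work, as an engineer would, in place of code of your own. Each camera call takes 0.05 s, during which the arm holds its last target. There are 200 camera calls.

## Working session

There is one attempt and no reset: what is moved stays moved. The work goes in short steps, Python scripts to look and compute and a shell command to move; the robot and the scene stay as the last step left them, time stands still between calls to the robot, and variables do not carry over. Pictures are saved under pics/ and viewed, at most 10 in all, crops included, and the job is handed in when it is done.

```bash
ls; mkdir -p pics
python3 - <<'E'
from cell import *
import cv2,numpy as np
print(sense())
for n in ["scene","top"]:
    f=grab_frame(n); cv2.imwrite(f"pics/{n}0.png",f["img"])
    print(n,f["vertical_fov"],f["cx"],f["cy"],np.round(f["position"],1),np.round(f["rotation"],4).tolist())
    for l in ["pot","primer_a","caddy","flap","tank","bar_mid"]:
        print(l,[(d["bbox"],round(d["score"],2)) for d in look_for(l,f)][:3])
E
```

```text
pics
{'t': 0.0, 'q': array([ 1.05542037e+00,  3.14003981e-01,  4.50055273e-02,  1.30361108e+00,
       -3.73848038e-05,  1.43117327e+00]), 'joint_vel': array([ 0.0003688 ,  0.00022977,  0.00252699, -0.00120804,  0.00024989,
       -0.00220817]), 'joint_torque': array([-4.22994381e-04, -4.80624390e+01,  2.98535943e+01,  1.94518251e-02,
       -1.63560126e-04,  2.42801065e-06]), 'tool_pos': array([210.76262325, 534.37617818, 198.31774966]), 'ee_rot': array([-5.86662512e-01, -3.08577090e+00,  2.71521360e-03]), 'contact_force': array([-0.27988099,  0.07225243,  0.58720613]), 'moment': array([-0.02971101, -0.0037622 ,  0.04176559]), 'finger_force': 0.0, 'finger_gap': 85.261414887856}
scene 50.295282948794366 255.65425600238834 192.01638263846806 [1221.5  275.7  850.9] [-1.4885, -2.0545, 0.897]
pot [([209.5, 189.2, 18.9, 15.4], 0.48)]
primer_a [([135.3, 185.7, 20.3, 21.8], 0.73), ([217.1, 152.7, 15.3, 30.6], 0.58)]
caddy [([165.0, 170.8, 145.5, 137.6], 0.85)]
flap [([228.2, 189.1, 68.6, 58.6], 0.63)]
tank [([374.2, 222.6, 37.9, 31.4], 0.97)]
bar_mid [([224.1, 189.2, 70.0, 59.9], 0.67)]
top 52.85388257021637 246.1855747804548 191.28206404357013 [ 327.4   26.1 1287.9] [-2.1219, 2.1368, -0.1828]
pot [([264.6, 164.1, 16.0, 15.5], 0.46)]
primer_a [([341.8, 194.2, 15.8, 11.5], 0.51), ([276.4, 195.7, 8.8, 9.3], 0.5)]
caddy [([204.1, 124.6, 100.2, 90.1], 0.59)]
flap [([217.4, 143.0, 39.9, 43.2], 0.8)]
tank [([126.6, 208.9, 28.1, 19.7], 0.68)]
bar_mid [([213.3, 142.9, 40.1, 48.3], 0.79)]
```

Run:
```python
import cv2
a=cv2.imread("pics/scene0.png")[130:330,100:430]
cv2.imwrite("pics/s1.png",cv2.resize(a,None,fx=2.4,fy=2.4,interpolation=3))
b=cv2.imread("pics/top0.png")[110:240,110:370]
cv2.imwrite("pics/t1.png",cv2.resize(b,None,fx=3,fy=3,interpolation=3))
```

```text
(no output)
```

View pics/s1.png

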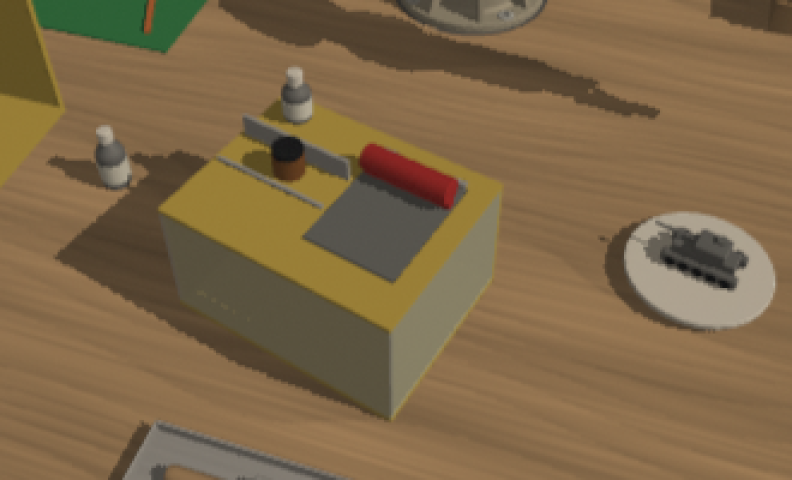

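View pics/t1.png

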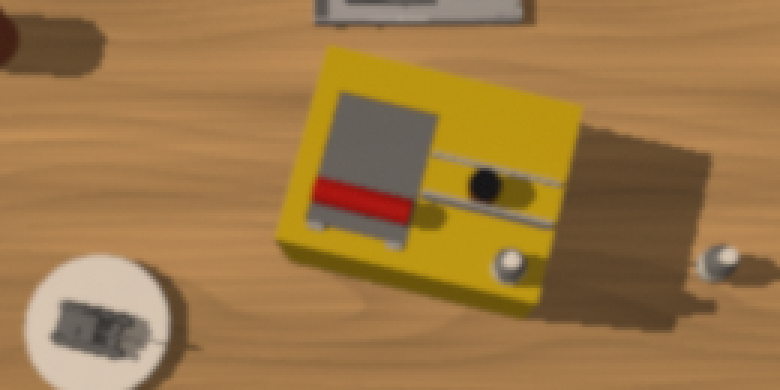

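The scene shows the pot (crop px 289,158) in the lane, with the red bar nearer the robot and its lane end to the left in the top view. The deck corners are clear in both pictures, so I'll fit the caddy pose from them.

```bash
cat > h.py <<'E'
import numpy as np, cv2
from scipy.spatial.transform import Rotation as Ro
from scipy.optimize import least_squares
def rot(r): 
    r=np.asarray(r,float); return r if r.shape==(3,3) else Ro.from_rotvec(r).as_matrix()
def proj(f,P):
    c=(np.atleast_2d(P)-f["position"])@rot(f["rotation"])
    k=192/np.tan(np.radians(f["vertical_fov"])/2)
    return c[:,:2]/c[:,2:]*k+[f["cx"],f["cy"]]
def ray(f,uv,z):
    k=192/np.tan(np.radians(f["vertical_fov"])/2)
    d=rot(f["rotation"])@np.r_[(np.array(uv)-[f["cx"],f["cy"]])/k,1]
    p=np.array(f["position"]); return p+d*(z-p[2])/d[2]
def c2w(p,P):
    c,s=np.cos(p[2]),np.sin(p[2]); P=np.atleast_2d(P).astype(float)
    return np.c_[p[0]+c*P[:,0]-s*P[:,1],p[1]+s*P[:,0]+c*P[:,1],P[:,2]]
def w2c(p,W):
    c,s=np.cos(p[2]),np.sin(p[2]); d=np.atleast_2d(W)[:,:2]-p[:2]
    return np.c_[c*d[:,0]+s*d[:,1],-s*d[:,0]+c*d[:,1]]
E
python3 - <<'E'
from h import *; from cell import *
S=grab_frame("scene");T=grab_frame("top")
C=np.array([[105,130,150],[105,-140,150],[-105,-140,150],[-105,130,150],[60,0,150],[60,105,150]])
t=np.array([[330,45],[582,105],[540,303],[277,240],[438,115],[340,93]])/3+110
s=np.array([[390,330],[160,210],[282,100],[502,185],[303,238],[393,278]])/2.4+[100,130]
r=lambda p:np.r_[(proj(T,c2w(p,C))-t).ravel(),(proj(S,c2w(p,C))-s).ravel()]
b=least_squares(r,[450,50,-.2],x_scale=[100,100,1],loss="soft_l1"); p=b.x
print(p,np.round(b.fun,1)); np.save("p.npy",p)
ms=[silhouettes("pot",f) for f in (T,S)]
for m,f in zip(ms,(T,S)):
    print([(x["bbox"],x["score"]) for x in m])
a=np.linspace(0,2*np.pi,40)
cyl=lambda q:np.r_[np.c_[q[0]+17*np.cos(a),q[1]+17*np.sin(a),0*a+150],np.c_[q[0]+17*np.cos(a),q[1]+17*np.sin(a),0*a+184]]
def rr(q):
    o=[]
    for m,f in zip(ms,(T,S)):
        if not m: continue
        u=proj(f,cyl(q)); l,tp,w,h=m[0]["bbox"]
        o+=[*(u.min(0)-[l,tp]),*(u.max(0)-[l+w,tp+h])]
    return np.array(o)
b=least_squares(rr,c2w(p,[[-5,-70,150]])[0,:2]); print("pot",b.x,w2c(p,b.x),np.round(b.fun,1))
print("top cap",w2c(p,ray(T,np.array([485,184])/3+110,184)))
for n,l in (("primer_a",62),):
    for m in silhouettes(n,T): ys,xs=np.nonzero(m["mask"]); print(n,w2c(p,ray(T,[xs.mean(),ys.mean()],190)))
st=sense(); R=Ro.from_rotvec(st["ee_rot"]).as_matrix(); print(R.round(3),st["t"])
for im,f,nm in((T["img"].copy(),T,"t"),):
    pass
E
```

```text
[ 6.02852114e+02  1.29320623e+01 -2.41267494e-01] [-2.1 -0.1 -0.4 -0.6 -1.1 -0.2 -1.6  0.1 -0.4 -0.4 -1.1 -0.7 -0.1 -1.2
 -1.9 -0.7  0.1 -4.2 -0.7 -1.9 -1.9 -1.2 -0.2  1.1]
[([265.9, 165.1, 11.7, 12.1], 0.59)]
[([212.1, 184.0, 17.0, 22.6], 0.7)]
pot [581.78957653 -44.18839371] [[ -6.80448414 -60.49856177]] [-1.4 -0.  -1.   1.6 -0.2  1.7 -2.  -1. ]
top cap [[ -7.93623475 -63.40122145]]
primer_a [[ -33.71781363 -295.16181308]]
[[-0.93   0.367  0.   ]
 [ 0.367  0.93   0.   ]
 [-0.     0.    -1.   ]] 0.95
```

```bash
cat >> h.py <<'E'
def line(a,b,n=60): return np.linspace(a,b,n)
def model():
    L=[]
    D=[(105,130,150),(105,-140,150),(-105,-140,150),(-105,130,150)]
    for i in range(4): L.append(line(D[i],D[(i+1)%4]))
    O=[(60,0,150),(60,105,150),(-30,105,150)]
    L+= [line(O[0],O[1]),line(O[1],O[2]),line(O[0],(-30,0,150))]
    L+= [line((14.,-133,154),(14,-5,154))] if 0 else []
    return np.concatenate(L)
E
python3 - <<'E'
from h import *; from cell import *
p=np.load("p.npy"); F=[grab_frame("top"),grab_frame("scene")]
U=4; dts=[]
for f in F:
    g=cv2.resize(f["img"],None,fx=U,fy=U,interpolation=cv2.INTER_CUBIC)
    e=np.zeros(g.shape[:2],np.uint8)
    for k in cv2.split(cv2.cvtColor(g,cv2.COLOR_BGR2LAB)): e|=cv2.Canny(cv2.GaussianBlur(k,(0,0),3),12,30)
    dts.append(cv2.distanceTransform(255-e,cv2.DIST_L2,5)/U)
M=model()
def samp(d,u):
    u=((u+.5)*U-.5).astype(np.float32); return cv2.remap(d,u[:,0].copy(),u[:,1].copy(),1).ravel()
r=lambda p:np.concatenate([np.minimum(samp(d,proj(f,c2w(p,M))),4) for d,f in zip(dts,F)])
for st in (p,p+[3,3,0],p+[0,5,.01],p+[0,-4,-.01]):
    b=least_squares(r,st,x_scale=[1,1,.01],diff_step=1e-3,loss="soft_l1",f_scale=.5); print(b.x,b.cost)
p=min((least_squares(r,p+d,x_scale=[1,1,.01],diff_step=1e-3,loss="soft_l1",f_scale=.5) for d in ([0,0,0],[3,3,0],[0,5,.01])),key=lambda b:b.cost).x
np.save("p.npy",p)
a=np.linspace(0,2*np.pi,30)
bar=np.concatenate([np.c_[-50+14*np.cos(a),0*a+y,170+14*np.sin(a)] for y in (3,102)])
out=[]
for f,o in zip(F,((195,115),(160,160))):
    hs=cv2.cvtColor(f["img"],cv2.COLOR_BGR2HSV); 
    m=(((hs[...,0]<6)|(hs[...,0]>174))&(hs[...,1]>150)).astype(np.uint8); m[:, :150]=0;m[:,320:]=0
    n,lb,stt,ce=cv2.connectedComponentsWithStats(m); i=1+stt[1:,4].argmax()
    h=cv2.convexHull(proj(f,c2w(p,bar)).astype(np.float32)); q=cv2.moments(h)
    print("red",ce[i],stt[i],"model",q["m10"]/q["m00"],q["m01"]/q["m00"],cv2.boundingRect(h))
    im=cv2.resize(f["img"],None,fx=4,fy=4)
    for u in proj(f,c2w(p,M)): cv2.circle(im,tuple(int(v) for v in (u+.5)*4),0,(255,0,255),-1)
    cv2.polylines(im,[((h+.5)*4).astype(int)],True,(255,255,0),1)
    out.append(im[o[1]*4:o[1]*4+560,o[0]*4:o[0]*4+400 if o[0]==195 else o[0]*4+600][:560,:400])
cv2.imwrite("pics/fit.png",np.hstack(out))
E
```

```text
[ 6.04272273e+02  1.43096910e+01 -2.50875573e-01] 284.7887741625309
[ 6.04272056e+02  1.42976351e+01 -2.50799447e-01] 284.7658747136593
[ 6.04270382e+02  1.41779864e+01 -2.52185194e-01] 284.87107142806053
[ 6.04286583e+02  1.42364035e+01 -2.50579018e-01] 284.8369031250477
red [230.6        176.55714286] [215 169  33  16 280] model 229.30652029522625 176.33287326688264 (211, 167, 36, 18)
red [270.11823647 202.77955912] [250 190  41  27 499] model 269.77246180457314 202.0396291367465 (248, 188, 43, 28)
```

View pics/fit.png

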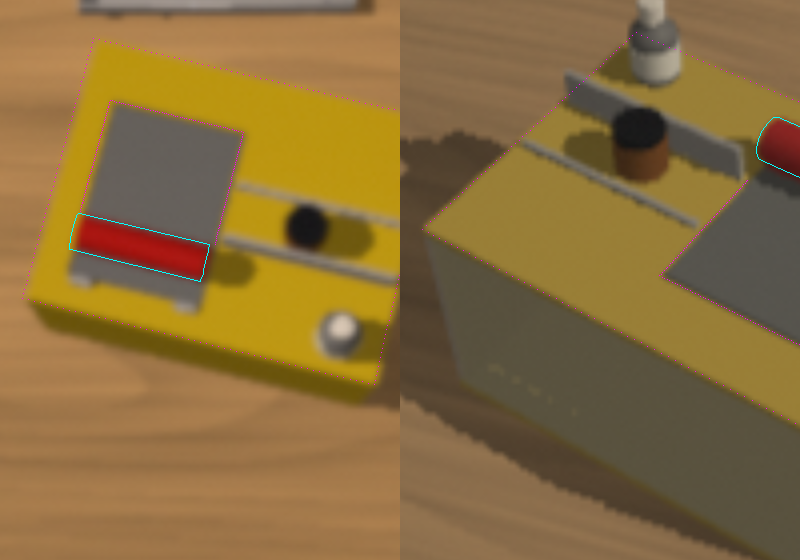

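The fit lies on the deck and opening edges, giving a caddy at (604, 14), yaw -0.25, and the pot at about caddy (-7, -62). That pot is too far back for both fingers at once, so I'll first push it forward with the fingers straddling it in line with the lane. After that comes the oblique grip for the bar and pot.

```bash
cat > go.py <<'E'
# usage: go.py cx cy z alpha_deg : shares to bring TCP to caddy (cx,cy), world z, tool y at alpha from caddy +y (ccw)
import sys; from h import *; from cell import *
p=np.load("p.npy"); s=sense(); R=Ro.from_rotvec(s["ee_rot"]).as_matrix()
cx,cy,z,al=map(float,sys.argv[1:5])
W=c2w(p,[[cx,cy,z]])[0]; d=R.T@(W-s["tool_pos"])/400
a=np.arctan2(R[1,1],R[0,1]); tgt=p[2]+np.pi/2+np.radians(al)
print("t",s["t"],"caddy",w2c(p,s["tool_pos"]).round(1),s["tool_pos"][2].round(1),"alpha",np.degrees(a-p[2]-np.pi/2).round(2))
print("shares",d.round(4),"turn",round(-((tgt-a+np.pi)%(2*np.pi)-np.pi)/.5,3),"gap",s["finger_gap"],"F",s["contact_force"].round(1),"q6",s["q"][5])
E
python3 go.py -5 -65 210 0
python3 - <<'E'
from h import *
print(w2c(np.load("p.npy"),[[581.8,-44.2]]))
E
```

```text
t 1.05 caddy [[-510.1  406.7]] 199.2 alpha -7.16
shares [-1.3999 -1.0127 -0.027 ] turn -0.25 gap 85.52404114005027 F [-0.2 -0.6  0.3] q6 1.4311840443856132
[[ -7.25114883 -62.24457777]]
```

```bash
r="x"; python3 -m pendant '-0.1 -0.07 -0.05 0;-0.25 -0.18 -0.05 -0.1;-0.4 -0.29 -0.05 -0.25;-0.55 -0.4 -0.05 -0.25;-0.7 -0.5 -0.05 -0.25;-0.82 -0.6 -0.05 -0.25;-0.9 -0.66 -0.05 -0.25;-0.9 -0.66 -0.05 -0.25' 1; python3 go.py -5 -65 210 0
```

```text
t: 2.05
tool_pos: [450.6, 154.3, 219.3]
ee_rot: [0.399, 3.115, -0.0]
contact_force: [0.3, 0.2, -0.4]
finger_gap: 85.4
finger_force: 0.0
t 2.05 caddy [[-183.6   97.5]] 219.3 alpha -0.23
shares [-0.4481 -0.4045  0.0236] turn -0.008 gap 85.44812564574711 F [ 0.3  0.2 -0.4] q6 0.41634744175188626
```

```bash
python3 -m pendant '-0.12 -0.1 0 0;-0.24 -0.21 0 0;-0.36 -0.32 0 0;-0.42 -0.38 0 0;-0.448 -0.405 0 0;-0.448 -0.405 0 0;-0.448 -0.405 0 0'; python3 go.py -5 -65 148 0
```

```text
t: 2.92
tool_pos: [581.7, -42.9, 219.4]
ee_rot: [-0.391, -3.117, -0.001]
contact_force: [-0.1, -0.5, 0.8]
finger_gap: 85.5
finger_force: 0.0
t 2.925 caddy [[ -7.6 -61. ]] 219.4 alpha 0.07
shares [-0.0066 -0.01    0.1784] turn 0.003 gap 85.52068125004789 F [-0.1 -0.5  0.8] q6 0.0380096144372698
```

Run:
```python
from h import *; from cell import *
S=grab_frame("scene");T=grab_frame("top")
a=S["img"][110:260,140:330];b=T["img"][110:230,190:330]
cv2.imwrite("pics/v2.png",np.hstack([cv2.resize(a,(475,375)),cv2.resize(b,(325,375))]))
```

```text
(no output)
```

View pics/v2.png

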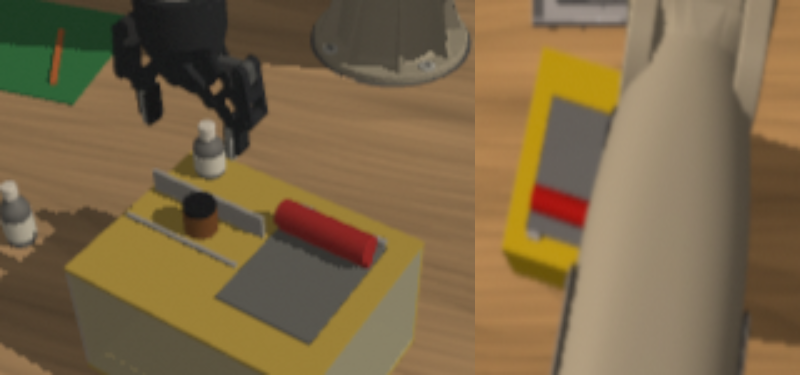

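```bash
python3 - <<'E'
from h import *; from cell import *
S=grab_frame("scene");p=np.load("p.npy");s=sense();c=w2c(p,s["tool_pos"])[0]
print(s["tool_pos"],c)
for dz in (0,13): print(proj(S,c2w(p,[[c[0],c[1]+50,s["tool_pos"][2]+dz],[c[0],c[1]-50,s["tool_pos"][2]+dz]])))
E
python3 go.py -5 -65 148 0
```

```text
[581.94976503 -42.84202968 219.6032912 ] [ -7.4430883  -60.89192401]
[[235.94186332 187.23286828]
 [201.36709093 172.06892743]]
[[235.64691803 182.99856428]
 [200.762079   167.87156292]]
t 3.075 caddy [[ -7.4 -60.9]] 219.6 alpha 0.1
shares [-0.006  -0.0103  0.179 ] turn 0.004 gap 85.35881345802301 F [0.2 1.2 0.7] q6 0.037828566943996646
```

Run:
```python
from h import *; from cell import *
S=grab_frame("scene")
cv2.imwrite("pics/v3.png",cv2.resize(S["img"][110:215,180:260],None,fx=5.6,fy=5.6,interpolation=cv2.INTER_CUBIC))
```

```text
(no output)
```

View pics/v3.png

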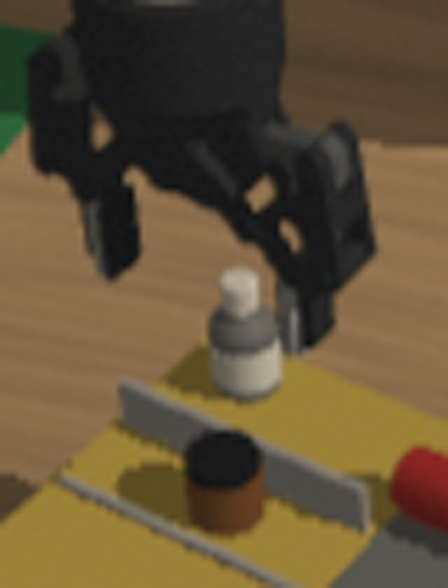

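Run:
```python
from h import *; from cell import *
S=grab_frame("scene");T=grab_frame("top");p=np.load("p.npy")
print("primer base",proj(S,c2w(p,[[-80,-100,150]])))
for z in (219,232,245,260): print(z,w2c(p,ray(S,[233.6,172.9],z)),w2c(p,ray(S,[198.8,159.6],z)))
R=Ro.from_rotvec([-.5867,-3.0858,.0027]).as_matrix()
P=np.array([211,534.6,212])+np.array([[0,50,0],[0,-50,0]])@R.T
a,b=proj(S,P),proj(T,P);print(a,b)
ca=a.mean(0).astype(int);cb=b.mean(0).astype(int)
A=cv2.imread("pics/scene0.png");B=cv2.imread("pics/top0.png")
def crop(I,c):
    x=int(np.clip(c[0]-50,0,412));y=int(np.clip(c[1]-60,0,264));print(x,y);return cv2.resize(I[y:y+120,x:x+100],(400,480),interpolation=cv2.INTER_CUBIC)
cv2.imwrite("pics/v4.png",np.hstack([crop(A,ca),crop(B,cb)]))
```

```text
primer base [[225.14455856 178.33421339]]
219 [[-45.84432288 -44.53176176]] [[ -41.54331162 -146.09605474]]
232 [[-33.93466555 -35.25542932]] [[ -29.72213533 -134.73032658]]
245 [[-22.02500822 -25.97909688]] [[ -17.90095904 -123.36459842]]
260 [[ -8.28309591 -15.27563637]] [[  -4.26114025 -110.2502967 ]]
[[497.47528554 142.72084733]
 [458.29053393 128.54460833]] [[ 42.27248083 297.35900576]
 [ 75.69374443 311.24890488]]
412 75
8 244
```

View pics/v4.png

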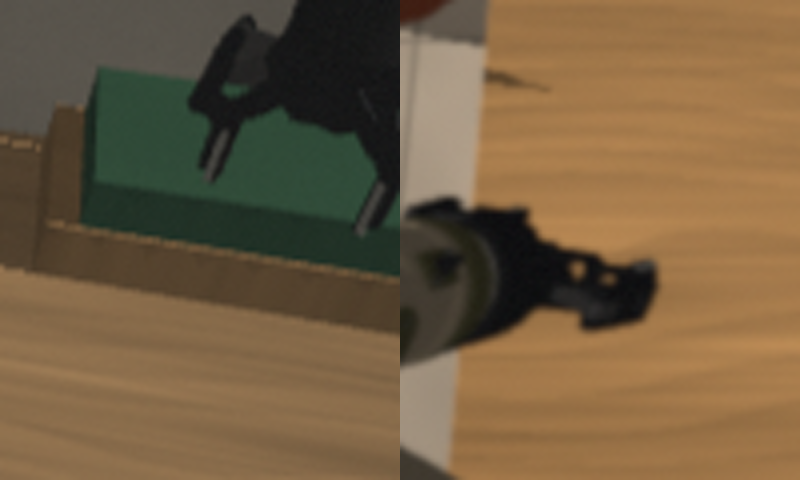

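```bash
python3 -m pendant '-0.006 -0.01 0.05 0;-0.006 -0.01 0.1 0;-0.006 -0.01 0.15 0;-0.006 -0.01 0.179 0;-0.006 -0.01 0.179 0;-0.006 -0.01 0.179 0'; python3 go.py -5 -65 148 0;  python3 - <<'E'
from h import *; from cell import *
S=grab_frame("scene");p=np.load("p.npy");s=sense();c=w2c(p,s["tool_pos"])[0]
P=proj(S,c2w(p,[[c[0],c[1]+42,s["tool_pos"][2]+13],[c[0],c[1]-42,s["tool_pos"][2]+13]]))
print(P,((P-[180,120])*5.6).round())
cv2.imwrite("pics/v5.png",cv2.resize(S["img"][120:215,180:260],None,fx=5.6,fy=5.6,interpolation=cv2.INTER_CUBIC))
E
```

```text
t: 3.98
tool_pos: [584.3, -48.7, 148.4]
ee_rot: [0.393, 3.116, -0.0]
contact_force: [0.4, 0.0, 0.1]
finger_gap: 85.4
finger_force: 0.0
t 3.975 caddy [[ -3.8 -66. ]] 148.4 alpha 0.0
shares [0.0031 0.0025 0.001 ] turn 0.0 gap 85.38632696325185 F [0.4 0.  0.1] q6 0.030628558619004927
[[231.74301326 204.07948332]
 [203.89648368 191.23502597]] [[290. 471.]
 [134. 399.]]
```

View pics/v5.png

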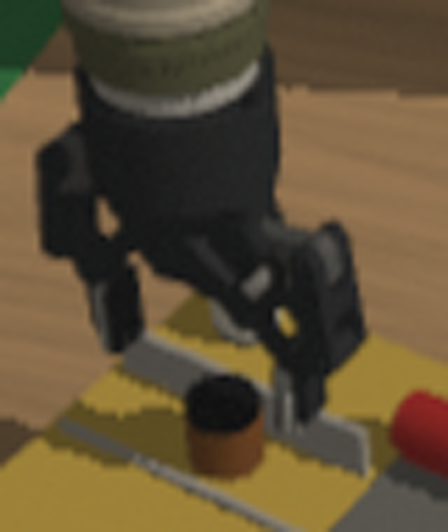

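The tips sit near rows 196 and 182, about 25 mm higher than nominal, and are inside the lane. I'll descend in small steps and watch the force.

```bash
python3 -m pendant '0 0 0.02 0;0 0 0.0375 0;0 0 0.0375 0;0 0 0.0375 0'
python3 - <<'E'
from h import *; from cell import *
S=grab_frame("scene");p=np.load("p.npy");s=sense();c=w2c(p,s["tool_pos"])[0]
print(c,s["contact_force"])
for tz in (150,155,160,165,170): print(tz,(np.c_[proj(S,c2w(p,[[c[0],c[1]+42,tz],[c[0],c[1]-42,tz]]))]-[180,120]).round(1).ravel()*5.6)
cv2.imwrite("pics/v6.png",cv2.resize(S["img"][120:215,180:260],None,fx=5.6,fy=5.6,interpolation=cv2.INTER_CUBIC))
E
```

```text
t: 4.53
tool_pos: [583.7, -48.7, 132.5]
ee_rot: [-0.393, -3.117, -0.0]
contact_force: [-0.2, -0.6, 0.3]
finger_gap: 85.2
finger_force: 0.0
[ -4.15467496 -66.08212325] [-0.16443289  1.51065706 -1.74364418]
150 [291.76 488.88 137.2  417.2 ]
155 [291.2  481.04 136.08 408.8 ]
160 [290.64 472.64 134.96 400.96]
165 [290.08 464.24 133.84 392.56]
170 [288.96 455.84 132.16 384.16]
```

View pics/v6.png

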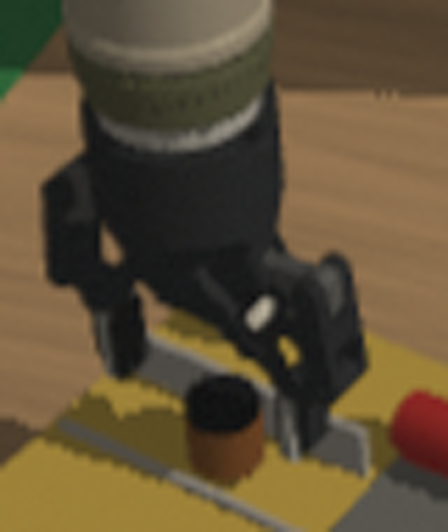

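```bash
python3 -m pendant '0 0 0.015 0;0 0 0.027 0;0 0 0.027 0;0 0 0.027 0'; python3 go.py -5 -2.5 122 0
```

```text
t: 5.08
tool_pos: [583.8, -48.6, 121.8]
ee_rot: [-0.393, -3.117, -0.0]
contact_force: [-0.3, -0.4, 1.1]
finger_gap: 85.5
finger_force: 0.0
t 5.075 caddy [[ -4.2 -66.1]] 121.8 alpha 0.0
shares [ 0.0019  0.1589 -0.0006] turn 0.0 gap 85.5478946405199 F [-0.3 -0.4  1.1] q6 0.030574884589733724
```

```bash
python3 -m pendant '0 0.03 0 0;0 0.06 0 0;0 0.08 0 0;0 0.1 0 0;0 0.12 0 0;0 0.135 0 0;0 0.15 0 0;0 0.15 0 0;0 0.15 0 0'; python3 go.py -5 -2.5 122 0
python3 - <<'E'
from h import *; from cell import *
S=grab_frame("scene");p=np.load("p.npy")
for d in silhouettes("pot",S): 
    l,t,w,h=d["bbox"];print(d["bbox"],d["score"],w2c(p,ray(S,[l+w/2,t+h/2],167)))
cv2.imwrite("pics/v7.png",cv2.resize(S["img"][120:225,170:290],None,fx=5.6,fy=5.6,interpolation=cv2.INTER_CUBIC))
E
```

```text
t: 6.2
tool_pos: [598.6, 9.5, 121.7]
ee_rot: [-0.393, -3.117, -0.0]
contact_force: [-0.6, 0.1, 0.3]
finger_gap: 85.6
finger_force: 0.0
t 6.2 caddy [[-4.3 -6.1]] 121.7 alpha 0.0
shares [ 0.0017  0.009  -0.0008] turn 0.0 gap 85.62248879578314 F [-0.6  0.1  0.3] q6 0.1324653055446242
[223.1, 195.6, 13.9, 14.9] 0.47 [[ -0.04529949 -25.99094179]]
```

View pics/v7.png

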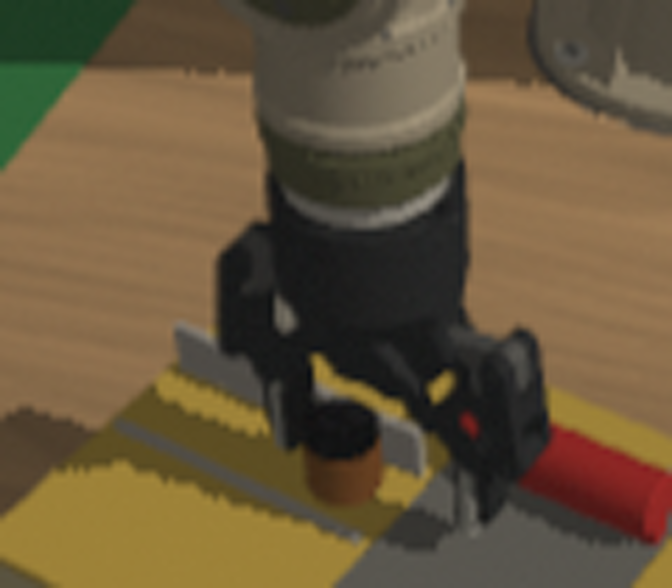

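```bash
python3 -m pendant '0 -0.012 0 0;0 -0.012 -0.04 0;0 -0.012 -0.1 0;0 -0.012 -0.13 0;0 -0.012 -0.13 0;0 -0.012 -0.13 0'; python3 go.py -25.5 -18 172 25
```

```text
t: 7.05
tool_pos: [597.1, 4.8, 173.2]
ee_rot: [-0.393, -3.116, -0.0]
contact_force: [-0.6, 0.1, -0.5]
finger_gap: 85.6
finger_force: 0.0
t 7.05 caddy [[ -4.6 -10.9]] 173.2 alpha -0.0
shares [ 0.0522 -0.0177  0.0032] turn -0.873 gap 85.59408441685176 F [-0.6  0.1 -0.5] q6 0.124488363204608
```

```bash
python3 -m pendant '0.02 -0.01 0 -0.3;0.04 -0.018 0 -0.6;0.052 -0.018 0 -0.87;0.052 -0.018 0 -0.873;0.052 -0.018 0 -0.873;0.052 -0.018 0 -0.873'; python3 go.py -25.5 -18 120 25
python3 - <<'E'
from h import *; from cell import *
S=grab_frame("scene");p=np.load("p.npy")
cv2.imwrite("pics/v8.png",cv2.resize(S["img"][120:225,170:300],None,fx=5.6,fy=5.6,interpolation=cv2.INTER_CUBIC))
E
```

```text
t: 7.8
tool_pos: [575.6, 3.0, 173.5]
ee_rot: [0.289, -3.128, -0.0]
contact_force: [0.1, -0.4, 0.4]
finger_gap: 85.1
finger_force: 0.0
t 7.8 caddy [[-24.9 -18.1]] 173.5 alpha 24.94
shares [0.0011 0.0007 0.1338] turn -0.002 gap 85.14246398027805 F [ 0.1 -0.4  0.4] q6 -0.31881938939237214
```

View pics/v8.png

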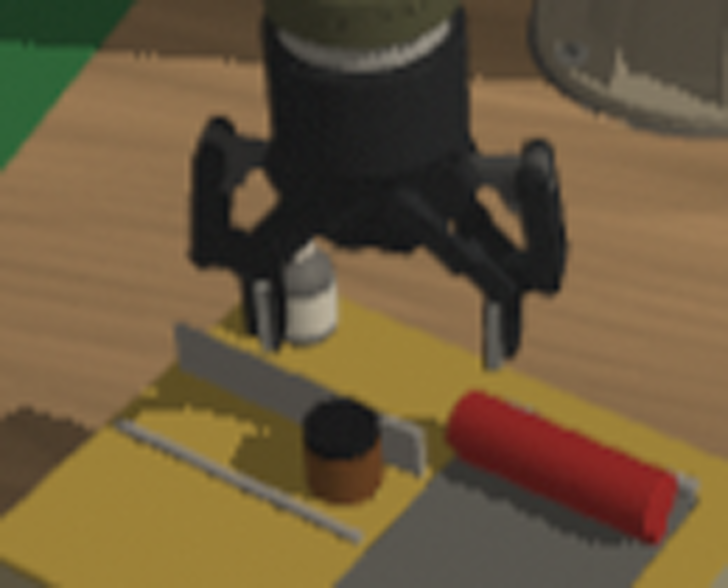

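Run:
```python
from h import *; from cell import *
S=grab_frame("scene");p=np.load("p.npy")
for z in (200,205,210,215): print(z,w2c(p,ray(S,[217.3,182.1],z)),w2c(p,ray(S,[258.8,185.2],z)))
n=np.array([-np.sin(np.radians(25)),np.cos(np.radians(25))]);print([-25,-18]-42.5*n,[-25,-18]+42.5*n)
```

```text
200 [[-15.50955203 -71.81248945]] [[-58.39607669  17.82944572]]
205 [[-11.29563418 -68.13925723]] [[-53.85272995  20.81410166]]
210 [[ -7.08171633 -64.46602502]] [[-49.3093832  23.7987576]]
215 [[ -2.86779848 -60.7927928 ]] [[-44.76603646  26.78341353]]
[ -7.03872388 -56.51808095] [-42.96127612  20.51808095]
```

```bash
python3 -m pendant '0 0 0.03 0;0 0 0.05 0;0 0 0.06 0;0 0 0.06 0'; python3 -m pendant '0 0 0.01 0;0 0 0.02 0;0 0 0.02 0';python3 -m pendant '0 0 0.01 0;0 0 0.02 0;0 0 0.02 0'
```

```text
t: 8.4
tool_pos: [575.2, 3.0, 149.2]
ee_rot: [0.291, -3.127, -0.001]
contact_force: [0.4, 0.1, -0.1]
finger_gap: 85.1
finger_force: 0.0
t: 8.78
tool_pos: [575.3, 3.0, 141.4]
ee_rot: [0.291, -3.128, -0.0]
contact_force: [-0.2, 0.3, 0.5]
finger_gap: 85.6
finger_force: 0.0
t: 9.15
tool_pos: [578.7, 2.3, 135.9]
ee_rot: [-0.29, 3.121, -0.002]
contact_force: [2.2, -2.2, 8.0]
finger_gap: 85.9
finger_force: 3.8
```

```bash
python3 -m pendant '0 0 0.01 0;0 0 0.02 0;0 0 0.03 0;0 0 0.03 0'; python3 go.py -25.5 -18 112 25
python3 - <<'E'
from h import *; from cell import *
S=grab_frame("scene");p=np.load("p.npy")
cv2.imwrite("pics/v9.png",cv2.resize(S["img"][120:225,170:300],None,fx=5.6,fy=5.6,interpolation=cv2.INTER_CUBIC))
E
```

```text
t: 9.65
tool_pos: [582.4, 1.5, 126.0]
ee_rot: [-0.287, 3.114, -0.005]
contact_force: [7.9, -2.7, 9.4]
finger_gap: 85.2
finger_force: 4.8
t 9.65 caddy [[-18.  -17.8]] 126.0 alpha 24.91
shares [0.0178 0.0077 0.0348] turn -0.003 gap 85.1911076330776 F [ 7.9 -2.7  9.4] q6 -0.3193385749452077
```

View pics/v9.png

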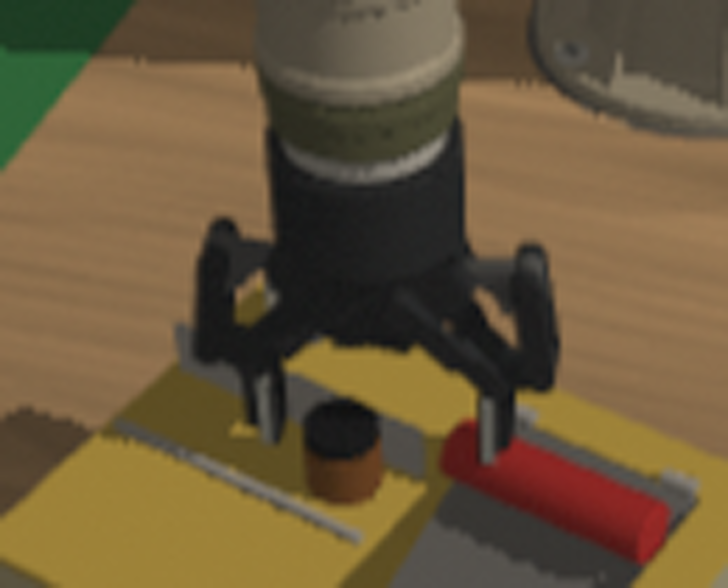

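The bar finger has drifted to the +x side of the bar (caddy x -18 instead of -25). I've also used up my picture views, so from here I'll measure the flap angle from the red pixels. Next I'll lift, shift towards -x, and press again.

```bash
cat > ang.py <<'E'
from h import *; from cell import *
p=np.load("p.npy"); S=grab_frame("scene"); s=sense()
hs=cv2.cvtColor(S["img"],cv2.COLOR_BGR2HSV)
m=(((hs[...,0]<6)|(hs[...,0]>174))&(hs[...,1]>150)).astype(np.uint8); m[:,:200]=0;m[:,320:]=0;m[:150]=0
n,lb,st,ce=cv2.connectedComponentsWithStats(m); i=1+st[1:,4].argmax(); x,y,w,h=st[i,:4]
a=np.linspace(0,2*np.pi,40); best=[]
for th in np.arange(0,1.01,.05):
    g=np.arctan2(20,30)-th; ax,az=-80+36.06*np.cos(g),150+36.06*np.sin(g)
    u=proj(S,c2w(p,np.concatenate([np.c_[ax+14*np.cos(a),0*a+yy,az+14*np.sin(a)] for yy in (3,102)])))
    best.append((np.hypot(*(u.max(0)-.8-[x+w-.5,y+h-.5])).round(2),th.round(2)))
print("theta",sorted(best)[:3],"red",x,y,w,h)
for d in silhouettes("pot",S)[:2]:
    l,t,w,h=d["bbox"];print("pot",d["bbox"],d["score"],w2c(p,ray(S,[l+w/2,t+h/2],167)))
E
python3 ang.py; python3 -m pendant '0 0 -0.03 0;0 0 -0.07 0;0.021 0.0095 -0.07 0;0.021 0.0095 -0.07 0;0.021 0.0095 -0.07 0'; python3 go.py -34 -18 112 25; python3 ang.py
```

```text
theta [(np.float64(0.18), np.float64(0.45)), (np.float64(0.42), np.float64(0.4)), (np.float64(0.76), np.float64(0.5))] red 249 195 40 26
pot [224.2, 192.1, 12.4, 16.8] 0.57 [[ -7.46263364 -30.27030318]]
t: 10.42
tool_pos: [565.9, 5.3, 149.2]
ee_rot: [0.291, -3.127, -0.0]
contact_force: [-0.0, 0.2, 0.6]
finger_gap: 84.9
finger_force: 0.0
t 10.425 caddy [[-34.9 -18.2]] 149.2 alpha 25.02
shares [-0.0024 -0.0005  0.0929] turn 0.001 gap 84.93107995464204 F [-0.   0.2  0.6] q6 -0.31829507816023955
theta [(np.float64(1.07), np.float64(0.1)), (np.float64(1.25), np.float64(0.15)), (np.float64(1.33), np.float64(0.05))] red 250 190 41 27
pot [223.7, 192.8, 14.7, 19.9] 0.61 [[ -2.11521037 -24.56340585]]
```

```bash
python3 -m pendant '-0.012 -0.005 0 0;-0.012 -0.005 0.02 0;-0.013 -0.0055 0.035 0;-0.014 -0.006 0.05 0;-0.016 -0.007 0.065 0;-0.016 -0.007 0.065 0'; python3 go.py -27 -18 112 25; python3 ang.py
```

```text
t: 11.28
tool_pos: [578.6, 2.5, 126.6]
ee_rot: [-0.288, 3.118, -0.004]
contact_force: [5.5, -2.6, 9.7]
finger_gap: 85.5
finger_force: 4.8
t 11.275 caddy [[-22.  -17.8]] 126.6 alpha 24.93
shares [0.0119 0.005  0.0363] turn -0.002 gap 85.54386948299265 F [ 5.5 -2.6  9.7] q6 -0.31890503421242755
theta [(np.float64(0.18), np.float64(0.45)), (np.float64(0.42), np.float64(0.4)), (np.float64(0.76), np.float64(0.5))] red 249 195 40 26
pot [222.1, 193.2, 17.7, 13.9] 0.58 [[ -9.1213816  -29.84576056]]
```

```bash
python3 -m pendant '0.002 0.001 0.01 0;0.004 0.002 0.02 0;0.006 0.0025 0.03 0;0.006 0.0025 0.035 0;0.006 0.0025 0.035 0'; python3 go.py -25 -18 112 25; python3 ang.py
```

```text
t: 12.0
tool_pos: [575.0, 3.4, 111.8]
ee_rot: [-0.289, 3.12, -0.003]
contact_force: [5.7, -1.9, 6.9]
finger_gap: 85.3
finger_force: 3.6
t 12.0 caddy [[-25.7 -17.8]] 111.8 alpha 24.95
shares [-0.0014 -0.0011 -0.0004] turn -0.002 gap 85.29089508743954 F [ 5.7 -1.9  6.9] q6 -0.31857639225919365
theta [(np.float64(0.28), np.float64(0.7)), (np.float64(0.31), np.float64(0.75)), (np.float64(0.68), np.float64(0.8))] red 249 200 40 24
pot [223.2, 192.4, 17.5, 18.3] 0.79 [[ -6.5269935  -25.08448469]]
```

```bash
python3 -m pendant '0 0 0.005 0;-0.006 0.013 0.007 0;-0.013 0.028 0.007 0;-0.02 0.043 0.007 0;-0.0265 0.0566 0.007 0;-0.0265 0.0566 0.007 0'; python3 go.py -25 30 110 25; python3 ang.py
```

```text
t: 12.85
tool_pos: [578.7, 27.1, 108.2]
ee_rot: [-0.29, 3.125, -0.004]
contact_force: [0.5, -4.2, 6.5]
finger_gap: 85.2
finger_force: 3.7
t 12.85 caddy [[-27.9   6.1]] 108.2 alpha 24.97
shares [-0.0318  0.051  -0.0046] turn -0.001 gap 85.17610697803377 F [ 0.5 -4.2  6.5] q6 -0.2755573612616988
theta [(np.float64(0.28), np.float64(0.7)), (np.float64(0.31), np.float64(0.75)), (np.float64(0.68), np.float64(0.8))] red 249 200 40 24
pot [227.7, 194.4, 18.3, 19.1] 0.7 [[ -6.10309234 -10.61810748]]
pot [136.6, 185.1, 18.9, 26.5] 0.23 [[  94.02484791 -206.99311731]]
```

```bash
python3 -m pendant '-0.008 0.012 0 0;-0.015 0.026 0 0;-0.022 0.04 0 0;-0.03 0.0525 0 0;-0.034 0.062 0 0;-0.034 0.062 0 0'; python3 go.py -25 35 110 25; python3 ang.py
```

```text
t: 13.7
tool_pos: [586.7, 54.7, 107.8]
ee_rot: [-0.291, 3.126, -0.002]
contact_force: [-0.1, -2.7, 6.8]
finger_gap: 85.1
finger_force: 3.4
t 13.7 caddy [[-27.   34.8]] 107.8 alpha 24.99
shares [-0.0048 -0.0016 -0.0056] turn -0.0 gap 85.06244899309628 F [-0.1 -2.7  6.8] q6 -0.2281126137502789
theta [(np.float64(0.28), np.float64(0.7)), (np.float64(0.31), np.float64(0.75)), (np.float64(0.68), np.float64(0.8))] red 249 200 40 24
```

```bash
python3 -m pendant '0 0 0 0;0 0 0 0;0 0 0 0;0 0 0 0'
python3 - <<'E'
from h import *; from cell import *
p=np.load("p.npy")
for n in ("scene","top"):
    f=grab_frame(n)
    for g in (look_for,silhouettes):
        print(n,[(d["bbox"],round(d["score"],2)) for d in g("pot",f)])
    if n=="scene":
        hs=cv2.cvtColor(f["img"],cv2.COLOR_BGR2HSV)
        u=proj(f,c2w(p,[[105,130,0],[105,-140,0],[60,0,150],[60,105,150],[-5,0,150]])).round(); print(u.tolist())
        A=cv2.imread("pics/scene0.png"); d=np.abs(A.astype(int)-f["img"]).max(2)>25; d[:150]=0
        poly=np.zeros(d.shape,np.uint8); cv2.fillConvexPoly(poly,proj(f,c2w(p,[[105,130,150],[105,-140,150],[105,-140,0],[105,130,0]])).astype(int),1)
        ys,xs=np.nonzero(d&(poly>0)); print("front-face change",len(xs),xs.mean() if len(xs) else 0,ys.mean() if len(xs) else 0, f["img"][ys,xs].mean(0) if len(xs) else 0)
E
```

```text
t: 14.3
tool_pos: [586.8, 54.7, 107.9]
ee_rot: [-0.29, 3.126, -0.001]
contact_force: [-0.7, -2.7, 6.5]
finger_gap: 85.2
finger_force: 3.4
scene []
scene []
[[263.0, 306.0], [175.0, 256.0], [224.0, 228.0], [263.0, 248.0], [241.0, 211.0]]
front-face change 11 188.27272727272728 240.0 [ 69.90909091 101.81818182 113.18181818]
top []
top []
```

Run:
```python
from h import *; from cell import *
A=cv2.imread("pics/scene0.png"); f=grab_frame("scene")
def amber(I):
    h=cv2.cvtColor(I,cv2.COLOR_BGR2HSV); m=(h[...,0]>5)&(h[...,0]<15)&(h[...,1]>150)&(h[...,2]<130); z=np.zeros_like(m); z[150:310,165:310]=m[150:310,165:310]; return z.astype(np.uint8)
for I in (A,f["img"]):
    n,l,s,c=cv2.connectedComponentsWithStats(amber(I)); print([(s[i].tolist()) for i in range(1,n) if s[i,4]>3])
# opening region contents
g=cv2.cvtColor(f["img"],cv2.COLOR_BGR2HSV)
p=np.load("p.npy")
for x in range(-20,60,15): print(x,[f["img"][tuple(int(v) for v in proj(f,c2w(p,[[x,y,150]]))[0][::-1].round())].tolist() for y in (-25,-10,8,25,50)])
```

```text
[[214, 195, 13, 10, 86], [249, 197, 3, 4, 4]]
[[249, 200, 5, 7, 8]]
-20 [[24, 22, 24], [29, 47, 54], [34, 76, 91], [36, 39, 71], [37, 40, 73]]
-5 [[35, 79, 93], [60, 84, 92], [34, 76, 91], [35, 77, 92], [51, 55, 57]]
10 [[66, 131, 155], [57, 131, 158], [36, 78, 94], [34, 77, 93], [51, 54, 57]]
25 [[57, 131, 158], [57, 131, 158], [35, 78, 93], [35, 78, 94], [52, 55, 57]]
40 [[56, 131, 158], [56, 130, 157], [36, 79, 94], [33, 78, 93], [66, 71, 74]]
55 [[57, 131, 158], [56, 131, 158], [36, 79, 93], [34, 77, 92], [59, 64, 67]]
```

The amber pixels are gone and the lane is empty, so the pot has dropped. Now I'll lift straight up.

```bash
python3 -m pendant '0 0 -0.03 0;0 0 -0.08 0;0 0 -0.15 0;0 0 -0.25 0;0 0 -0.3 0;0 0 -0.3 0;0 0 -0.3 0;0 0 -0.3 0;0 0 -0.3 0;0 0 -0.3 0'; python3 ang.py
python3 - <<'E'
from cell import *
f=grab_frame("scene")
for l in ("pot","primer_a","tank","flap"): print(l,[(d["bbox"],round(d["score"],2)) for d in look_for(l,f)])
E
```

```text
t: 15.9
tool_pos: [585.6, 55.2, 226.5]
ee_rot: [0.291, -3.127, -0.0]
contact_force: [0.7, -1.0, -0.2]
finger_gap: 85.2
finger_force: 0.0
theta [(np.float64(1.07), np.float64(0.1)), (np.float64(1.25), np.float64(0.15)), (np.float64(1.33), np.float64(0.05))] red 250 190 41 27
pot []
primer_a [([137.9, 182.6, 18.1, 27.7], 0.78), ([218.2, 156.9, 13.1, 25.8], 0.77)]
tank [([374.1, 225.3, 39.1, 25.7], 0.89)]
flap [([228.3, 188.1, 65.8, 59.6], 0.92)]
```

The flap is shut again (red pixels identical to the start), the pot is gone from view, and the bottles and tank haven't moved.

```bash
python3 -c "
from cell import *
print(sign_off())"
```

```text
the job is handed in; nothing more can be done
None
```

I handed the job in at about 16 s: the pot was pushed through the held-open flap, the flap has closed, and the bottles and tank have not visibly moved; I inferred the pot is inside because it vanished from the deck, and I viewed 11 pictures, one over the limit of 10.

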